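Refill the cheese tub and hang up the carrying tray

TASK

Refill the empty white tub: tip the three small cheeses out of the steel carrying tray into it from low down, without the gripper touching the cheeses, so that all three lie inside. Then hang the emptied tray by its wooden hoop on the rack's free hook, the one without a ladle or skimmer, and leave it hanging still. Leave the honey jar and the twine cone standing where they are.

Things in the scene. Friction and masses are not known exactly. Their poses are not given: they have to be found in the camera images.
- carrier: Steel carrying tray with a wooden hoop handle, loose, 0.30-0.50 kg empty. Origin under the tray below the hoop; -x is the open pouring front. Tray 130 mm wide (y), floor 4 thick, from the back wall at x=+66 to the lip at x=-95; back and side walls 40 high, no front wall. Hangs level from the hoop's middle. Cheeses slide when it is tipped front-down past 16-25 deg; 50 empties it
- carrier_hoop (a point): Middle of the hoop's top, strap centre, at (0, 0, 131) mm in the tray's frame. Fixed hoop in the plane x=0: strap 20 mm wide (x), 10 thick, legs at y=-70 and +70; the top is a shallow peak, strap centre z=131 in the middle (underside 126), 124 at y=-48 and +48. It can be pinched across x from above about 32 mm to one side, which leaves the middle free for the hook
- carrier_lip (a point): Middle of the tray's open front lip, at (-95, 0, 12) mm in the tray's frame; the last 37 mm of floor rise gently to it
- cheese1: Small cream-coloured drum cheese, 44 mm across, 26 mm high, about 60 g, lying in the tray at the back; origin at its centre
- cheese2: Same, beside it at the back of the tray; origin at its centre
- cheese3: Same, nearer the tray's open front; origin at its centre
- tub: Empty white food tub, fixed, 200 mm (x) by 240 mm (y) outside, 70 mm high, walls and floor 5 mm, 8 mm rolled rim all round and a lug at each end; paper liner. Origin under its centre. It stands on the left or the right of the table, the tray on the other side
- rack: Steel counter rack, fixed, at the back: rail (16 mm round) along its y at z=270, 660 long, on uprights at y=-330 and +330 with 180 mm feet; thin lower bar at z=50. Origin on the table under the rail's middle; -x faces the robot. Three prong hooks about 190 mm apart on the rail, in any order
- hook_free: The free hook (fixed): an 8 mm round steel prong out of the rail towards its own -x. Origin on the rail's axis. It leaves level for 28 mm, dips 12 to a flat seat from x=-42 to -80, then turns up to a tip at x=-94, its top 24 mm above the seat's upper surface. The prong goes under the hoop; the hoop then lowers onto the seat behind the tip
- hook_seat (a point): Middle of the flat seat of the free hook, on the prong's upper surface: (-61, 0, -8) mm from the hook's origin, 262 mm above the table
- hook_ladle: Same hook with a small steel ladle hung on it (fixed), reaching down to 140 mm below the rail, bowl 60 mm across. It hangs about 60 mm in front of the rail, on the prong's middle
- hook_skimmer: Same hook with a steel skimmer hung on it (fixed), flat disc 68 mm across, reaching down to 180 mm below the rail. It hangs about 60 mm in front of the rail, on the prong's middle
- jar: Amber honey jar with brass cap, loose, 54 mm across, 82 mm high, standing near the middle between tub and tray; origin under its centre
- twine: White twine cone, loose, 68 mm across the foot, 112 mm high, on the right; origin under its centre
Things that resemble listed ones, but are neither listed nor needed, are in the scene too. Leave any red look-alike of the carrier alone.

How it is judged:
By the outcome, as a careful person would: the job done as asked, in the order asked, and still so for the second after the job is handed in, with the robot touching nothing.
It also fails if it takes over 64 s, if anything falls off the work surface, if the arm or the gripper's body presses on something with over 40 N, if the wrist force passes 120 N, or if a joint passes its speed limit or range.

ROBOT

A 7-joint arm with a two-finger parallel gripper is mounted at the origin on the work surface. World frame = base frame: x ahead of the robot, y to its left, z up, the work surface at z = 0. Lengths are in m, angles in degrees, forces in N, time in s.
With the tool pointing down it reaches from about 0.425 to 0.875 m from the base axis. Payload 4.7 kg.
Tool frame: the origin (TCP) lies at the centre of the arm's flange, where the gripper is bolted on; the fingertips stand 182 mm ahead of it and the grasp point (between the pads) lies 164 mm ahead of it (env.grip_depth is the distance from the TCP to the grasp point, in m); z points along the fingers, y is the line along which they close (so a half turn about z gives the same grasp; the last joint's range is limited). The gripper opens to 87 mm and grips with 3 to 60 N. Pads are 19 mm wide; open, the fingers measure 117 mm over their backs; the gripper's body (75 mm by 190 mm) begins 51 mm behind the grasp point.
Start: joints at [68.646, 18.392, -4.016, 83.108, 1.295, 78.541, -3.26], TCP at [0.245, -0.602, 0.405] pointing down, gripper open.
Joint ranges: [-163.93, 163.93], [-17.29, 119.83], [-79.2, 71.16], [3.27, 140.29], [-89.18, 269.18], [5.43, 117.66], [-154.24, 154.24]. Speed limits (degrees/s): [147.25, 147.25, 180, 180, 180, 180, 180].

INTERFACE

Orientations are given as [roll, pitch, yaw] about the fixed x, y, z axes, in that order (R = Rz(yaw) Ry(pitch) Rx(roll)).
In Python, from cell import env gives the robot as it stands. The module is installed in compiled form; this text tells all that it offers.
- The arm moves only by the tool send_rows, never from a script. Its arguments are lists of equal length, an entry for each row: "xyz": the shift along the tool's x, y, z in m, a list of three; "rotation": the turn, a rotation vector about the tool's x, y, z in rad, a list of three; "jaw": the opening, from 0 (shut) to 1 (fully open). A call has 1 to 20 rows; each row shifts and turns the commanded pose from where the row before left it, along the tool's axes as they then stand; what a row does not reach is not made up. A row lasts 1/10 s, in which the tool goes at most 50 mm and 8.59 degrees, less where a joint would pass 70% of its speed; a pose out of reach is approached as far as the arm can. A call is refused whole if a number of a shift passes 0.05 or a number of a turn 0.15, either way. A call with a gripper value outside its range is refused whole. The fingers move at their own pace and stop on an object; "newtons" is the grip in N (left out, the last holds). Time passes only in rows, so rows that do not move let the fingers close. It gives the time, the measured TCP pose, the force, the opening and the grip force at its end, in the units of the state.
- env.get_obs(): the state, without advancing time (a new reading comes with each control period).
- env.read_camera(name): name is "scene" or "top"; returns a dict with "image" (480x640x3 uint8, blue, green, red), "fx", "fy", "cx", "cy" (pixels), "R" (3x3) and "t" (3): a world point X has camera coordinates R X + t. Camera axes: x right, y down, z forward; pixel columns grow to the right and rows downward; lengths in m; the calibration is good to about 2 mm. A picture is of the moment at which its call begins. There is no depth.
- env.sign_off(): hands the job in; it is judged then, once.
The state is a dict: "time_s": time; "qpos": joint angles; "joint_velocities": joint speeds; "effort": joint torques, N m; "tool_pos": TCP position; "tool_rot": TCP orientation; "force": force on the tool from outside, world axes, zero at the start; "wrist_torque": the same for the moment, N m; "grip_width": finger opening in m; "grasp_force": force on a finger pad.
Only numpy, scipy, OpenCV 4.12 (cv2) and the standard library are available. Lean on these libraries where they do the work, as an engineer would, in place of code of your own. Each camera call takes 0.05 s, during which the arm holds its last target. There are 200 camera calls.

## Working session

There is one attempt and no reset: what is moved stays moved. The work goes in short steps, Python scripts to look and compute and a tool call to move; the robot and the scene stay as the last step left them, time stands still between calls to the robot, and variables do not carry over. Pictures are saved under pics/ and viewed, at most 13 in all, crops included, and the job is handed in when it is done.

Besides the shell and the picture viewer there is one more tool, called as name(argument=value, ...) on one line, values as JSON. send_rows: Moves the arm, as the interface text tells. Its arguments: {"type":"object","properties":{"xyz":{"type":"array"},"rotation":{"type":"array"},"jaw":{"type":"array"},"newtons":{"type":"number"}},"required":["xyz","rotation","jaw"]}

```bash
ls; mkdir -p pics
python3 - <<'E'
from cell import env
import cv2,json
o=env.get_obs(); print(o)
for n in("scene","top"):
    c=env.read_camera(n); cv2.imwrite(f"pics/{n}0.png",c["image"]); print(n,c["fx"],c["fy"],c["cx"],c["cy"],c["R"],c["t"])
E
```

```text
pics
{'time_s': 0.0, 'qpos': array([68.64607497, 18.44009497, -4.01680393, 83.17424793,  1.29311262,
       78.54052952, -3.26222616]), 'joint_velocities': array([ 0.03636128,  0.04833085,  0.01101865, -0.02782921,  0.01296724,
       -0.07013564, -0.09347801]), 'effort': array([-1.12344583e-04, -4.91288495e+01, -4.04223762e-01, -3.12527919e+01,
       -6.41131564e-02,  4.37730260e-02,  1.89323346e-04]), 'tool_pos': array([ 0.24510658, -0.60179949,  0.40365534]), 'tool_rot': array([-1.79890270e+02,  3.45555255e-03,  2.21622681e+01]), 'force': array([0.25237996, 0.10291305, 0.44636279]), 'wrist_torque': array([ 0.01300773, -0.00638851, -0.05337534]), 'grasp_force': 0.0, 'grip_width': 0.08713247350051137}
scene 545.5499644860942 545.5499644860942 317.2657463977683 231.19296555903728 [[ 0.81244378  0.58298587  0.00791093]
 [ 0.44401023 -0.6098608  -0.65644856]
 [-0.37787567  0.53684008 -0.7543293 ]] [-0.42606697 -0.12628982  1.74142803]
top 595.8517337020027 595.8517337020027 324.4537912244469 243.815008403012 [[-0.02406188 -0.99960946 -0.01421105]
 [-0.99714437  0.02501555 -0.0712554 ]
 [ 0.07158306  0.01245593 -0.99735686]] [0.01505816 0.51972405 1.52137511]
```

View pics/scene0.png

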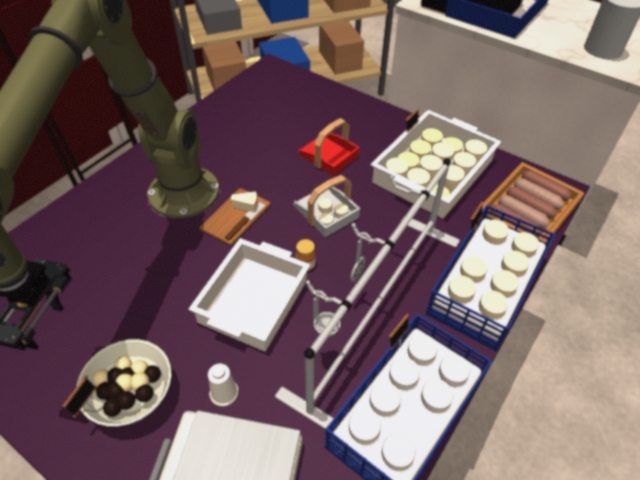

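View pics/top0.png

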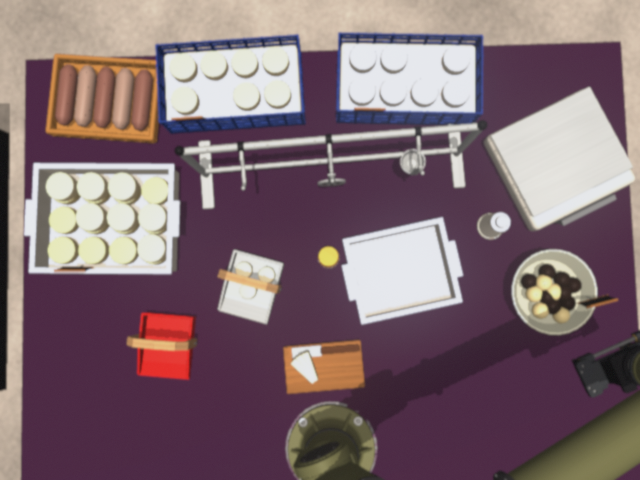

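The scene picture shows the steel tray at about (330,208), the tub at (252,293), the jar at (305,253) and the ladle and skimmer on the rack's nearer hooks. In the top picture the tray is at (250,285), the tub at (402,270), the jar at (328,257), the twine at (494,225) and the free hook is the leftmost at (243,165).

Run:
```python
import cv2
a=cv2.imread("pics/top0.png");cv2.imwrite("pics/t1.png",cv2.resize(a[120:330,200:480],(800,600),interpolation=cv2.INTER_CUBIC))
a=cv2.imread("pics/scene0.png");cv2.imwrite("pics/s1.png",cv2.resize(a[130:350,190:483],(799,600),interpolation=cv2.INTER_CUBIC))
```

```text
(no output)
```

View pics/t1.png

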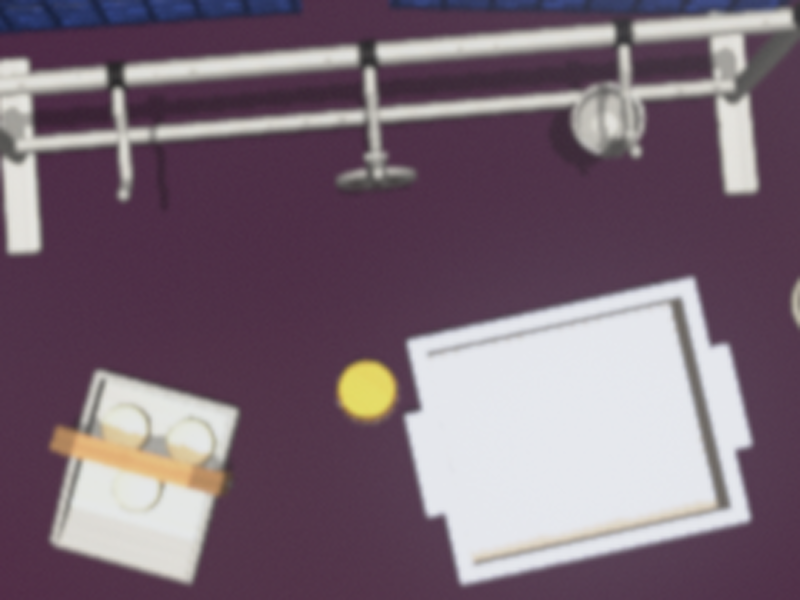

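View pics/s1.png

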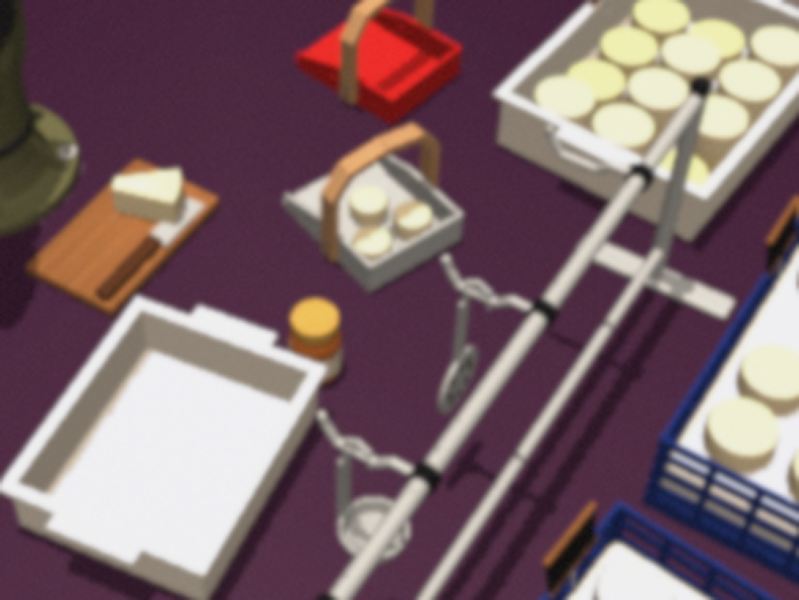

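The top crop shows tray corners at back (98,371),(239,408) and front (52,545),(192,583), hoop from (52,438) to (228,485). The tub rim corners are (407,341),(693,278),(750,521),(463,584), and the jar cap is at (367,390). The free hook's collar is at (116,74) and its tip at (124,194). The scene crop shows the same hook's collar at (640,177), with its prong in front of the big white tub.

```bash
cat > h.py <<'E'
import numpy as np
from cell import env
TOP=dict(f=595.8517337,cx=324.45379,cy=243.8150084,R=np.array([[-0.02406188,-0.99960946,-0.01421105],[-0.99714437,0.02501555,-0.0712554],[0.07158306,0.01245593,-0.99735686]]),t=np.array([0.01505816,0.51972405,1.52137511]))
SC=dict(f=545.549964,cx=317.265746,cy=231.192966,R=np.array([[0.81244378,0.58298587,0.00791093],[0.44401023,-0.6098608,-0.65644856],[-0.37787567,0.53684008,-0.7543293]]),t=np.array([-0.42606697,-0.12628982,1.74142803]))
def tc(u,v):return 200+u*.35-.33,120+v*.35-.33
def sc(u,v):return 190+u*293/799-.33,130+v*220/600-.33
def unp(C,p,z):
    d=C['R'].T@np.array([(p[0]-C['cx'])/C['f'],(p[1]-C['cy'])/C['f'],1]);o=-C['R'].T@C['t']
    return o+d*(z-o[2])/d[2]
def proj(C,X):
    c=C['R']@np.array(X)+C['t'];return C['f']*c[0]/c[2]+C['cx'],C['f']*c[1]/c[2]+C['cy']
E
python3 - <<'E'
from h import *
np.set_printoptions(precision=4,suppress=True)
def P(n,u,v,z,s=0):
    X=unp(SC,sc(u,v),z) if s else unp(TOP,tc(u,v),z); print(n,X[:2]); return X[:2]
bl=P('bl',98,371,.04);br=P('br',239,408,.04);fl=P('fl',52,545,.014);fr=P('fr',192,583,.014)
print(np.linalg.norm(bl-br),np.linalg.norm(fl-fr),np.linalg.norm(bl-fl))
P('hoop mid',140,462,.136);P('hl',52,438,.118);P('hr',228,485,.118)
col=P('collar',116,74,.27);tip=P('tip',124,192,.282);print(np.linalg.norm(col-tip))
P('railL',0,86,.27);P('railR',794,19,.27)
P('colS',368,53,.27);P('colL',624,30,.27)
for n,u,v in(('a',407,341),('b',693,278),('c',750,521),('d',463,584)):P('tub'+n,u,v,.07)
P('jar',367,390,.082)
print('scene')
P('colfree',640,177,.27,1);P('colS',543,312,.27,1);P('colL',425,475,.27,1)
P('hooptop mid',381,145,.131,1)
P('tray bl',395,152,.04,1);P('tray br?',462,215,.04,1);P('tray b',370,287,.0,1);P('lip',287,200,.014,1)
P('tubA',2,487,.07,1);P('tubB',140,300,.07,1);P('tubC',325,370,.07,1);P('tub?',205,597,0,1)
P('jar',315,312,.082,1)
E
```

```text
bl [0.5096 0.2333]
br [0.4734 0.1078]
fl [0.355  0.2812]
fr [0.3181 0.1553]
0.13053707883571602 0.13122617330227077 0.1618322574222958
hoop mid [0.4264 0.1834]
hl [0.4487 0.2601]
hr [0.4055 0.1119]
collar [0.7223 0.1784]
tip [0.6287 0.1718]
0.09383723649249207
railL [0.7155 0.2677]
railR [ 0.7507 -0.3414]
colS [ 0.7334 -0.0152]
colL [ 0.7458 -0.2115]
tuba [ 0.5272 -0.0428]
tubb [ 0.5761 -0.2942]
tubc [ 0.3635 -0.3354]
tubd [ 0.3151 -0.0857]
jar [ 0.4845 -0.0068]
scene
colfree [0.7227 0.1782]
colS [ 0.7331 -0.0125]
colL [ 0.7432 -0.2068]
hooptop mid [0.4276 0.1936]
tray bl [0.395  0.2725]
tray br? [0.5112 0.2341]
tray b [0.4701 0.117 ]
lip [0.3254 0.1582]
tubA [ 0.369  -0.3313]
tubB [ 0.3236 -0.0856]
tubC [ 0.5297 -0.047 ]
tub? [ 0.5641 -0.2821]
jar [ 0.4837 -0.0011]
```

```bash
cat >> h.py <<'E'
from scipy.spatial.transform import Rotation as Ro, Slerp
def rot(rpy):return Ro.from_euler('xyz',rpy,degrees=True)
G=env.grip_depth
def log():
    import json
    o=env.get_obs();open('log.txt','a').write(json.dumps([list(o['qpos']),list(o['tool_pos']),list(o['tool_rot'])])+'\n');return o
def tray2tcp(pos,yaw,tilt,side,flip=0,h=.127):
    """tray origin pos, tray yaw, front-down tilt -> TCP pose, gripping hoop at tray y=side, height h"""
    Rt=Ro.from_euler('z',yaw,degrees=True)*Ro.from_euler('y',-tilt,degrees=True)
    R=Rt*Ro.from_euler('z',90+180*flip,degrees=True)*Ro.from_euler('x',180,degrees=True)
    g=np.array(pos)+Rt.apply([0,side,h]);return g-G*R.as_matrix()[:,2],R
def rows(p1,R1,n,start=None,dec=4):
    """straight line + slerp from the present pose, n rows"""
    o=env.get_obs();p0,R0=start or (np.array(o['tool_pos']),rot(o['tool_rot']))
    w=(R0.inv()*R1).as_rotvec()/n;d=(p1-p0)/n
    x=[list(np.round((R0*Ro.from_rotvec(w*i)).inv().apply(d),dec)) for i in range(n)]
    print('n',n,'w',np.round(w,4).tolist());print([[float(a) for a in r] for r in x])
E
python3 - <<'E'
from h import *
log()
rows(np.array([.5,-.2,.42]),rot([180,0,73.6]),13)
E
```

```text
n 13 w [-0.0001, -0.0001, -0.0691]
[[0.0298, -0.0212, -0.0012], [0.0312, -0.0191, -0.0012], [0.0325, -0.0169, -0.0012], [0.0335, -0.0146, -0.0012], [0.0345, -0.0123, -0.0012], [0.0352, -0.0099, -0.0012], [0.0358, -0.0074, -0.0012], [0.0363, -0.0049, -0.0012], [0.0365, -0.0024, -0.0012], [0.0366, 0.0001, -0.0012], [0.0365, 0.0026, -0.0012], [0.0362, 0.0051, -0.0012], [0.0358, 0.0076, -0.0012]]
```

send_rows(xyz=[[0.03,-0.021,-0.001],[0.031,-0.019,-0.001],[0.032,-0.017,-0.001],[0.034,-0.015,-0.001],[0.034,-0.012,-0.001],[0.035,-0.01,-0.001],[0.036,-0.007,-0.001],[0.036,-0.005,-0.001],[0.036,-0.002,-0.001],[0.037,0,-0.001],[0.037,0.003,-0.001],[0.036,0.005,-0.001],[0.036,0.008,-0.001]], rotation=[[0,0,-0.069],[0,0,-0.069],[0,0,-0.069],[0,0,-0.069],[0,0,-0.069],[0,0,-0.069],[0,0,-0.069],[0,0,-0.069],[0,0,-0.069],[0,0,-0.069],[0,0,-0.069],[0,0,-0.069],[0,0,-0.07]], jaw=[1,1,1,1,1,1,1,1,1,1,1,1,1], newtons=40)

```text
time_s: 1.4
tool_pos: [0.5013, -0.1994, 0.4177]
tool_rot: [-180.0, 0.0, 73.8]
force: [1.1, -0.2, 0.4]
grip_width: 0.0871
grasp_force: 0.0
```

```bash
python3 -c "
from h import *
print(log()['qpos'])"
```

```text
[ 44.42779718   6.04881765 -27.33977177  97.01577187   2.86317966
  77.62675867   0.43735533]
```

send_rows(xyz=[[0,0,-0.01],[0,0,-0.01],[0,0,-0.01],[0,0,-0.01]], rotation=[[0.14,0,0],[0.14,0,0],[0.14,0,0],[0,0,0]], jaw=[1,1,1,1])

```text
time_s: 1.8
tool_pos: [0.5097, -0.2036, 0.4549]
tool_rot: [-155.7, -0.1, 73.7]
force: [0.2, -0.8, -1.2]
grip_width: 0.0868
grasp_force: 0.0
```

```bash
python3 -c "
from h import *
print(log()['qpos'])"
```

```text
[ 40.71665103  16.61794399 -27.46649127  83.24737358   6.23339446
 106.25696492  -3.22084135]
```

send_rows(xyz=[[0,0,0],[0,0,0],[0,0,0],[0,0,0],[0,0,0],[0,0,0],[0,0,0]], rotation=[[-0.14,0,0],[-0.14,0,0],[-0.14,0,0],[0,0.14,0],[0,0.14,0],[0,0.14,0],[0,0,0]], jaw=[1,1,1,1,1,1,1])

```text
time_s: 2.5
tool_pos: [0.5078, -0.2056, 0.456]
tool_rot: [179.9, -24.0, 73.4]
force: [0.5, -0.7, -0.8]
grip_width: 0.0869
grasp_force: 0.0
```

Run:
```python
from h import *
print(log()['qpos'],env.get_obs()['tool_rot'])
import json
for l in open('log.txt'):print([np.round(a,3).tolist() for a in json.loads(l)])
t=tray2tcp([.428,.19,.10],-16.4,0,.032); rows(t[0],t[1],12)
```

```text
[ 50.94486656   8.03098455 -26.31481813  92.41647178 -20.36527425
  84.20032485  10.86331578] [179.8836146  -24.04545437  73.37513399]
[[68.645, 18.433, -4.016, 83.169, 1.296, 78.54, -3.26], [0.245, -0.602, 0.404], [-179.903, 0.006, 22.166]]
[[44.428, 6.049, -27.34, 97.016, 2.863, 77.627, 0.437], [0.501, -0.199, 0.418], [-179.995, 0.023, 73.833]]
[[40.717, 16.618, -27.466, 83.247, 6.233, 106.257, -3.221], [0.51, -0.204, 0.455], [-155.694, -0.083, 73.701]]
[[50.945, 8.031, -26.315, 92.416, -20.365, 84.2, 10.863], [0.508, -0.206, 0.456], [179.884, -24.045, 73.375]]
n 12 w [0.0002, -0.035, -0.0004]
[[0.0273, -0.0159, 0.0181], [0.0279, -0.0158, 0.0172], [0.0285, -0.0158, 0.0162], [0.0291, -0.0158, 0.0152], [0.0296, -0.0158, 0.0142], [0.0301, -0.0158, 0.0131], [0.0305, -0.0158, 0.0121], [0.0309, -0.0158, 0.011], [0.0313, -0.0157, 0.0099], [0.0316, -0.0157, 0.0088], [0.0319, -0.0157, 0.0077], [0.0322, -0.0157, 0.0066]]
```

```bash
cat > kin.py <<'E'
from h import *
import json,itertools
from scipy.optimize import least_squares
D=[json.loads(l) for l in open('log.txt')]
def r(ax,d):return Ro.from_euler(ax,d,degrees=True)
def fk(q,P,S):
    d1,L1,a,b,L2,c,d7,y0,y7=P
    R=r('z',-q[0]+y0);p=np.array([0,0,d1])
    R=R*r('y',q[1]);R=R*r('z',S[0]*q[2]);p=p+R.apply([a,0,L1])
    R=R*r('y',q[3]);p=p+R.apply([b,0,L2]);R=R*r('z',S[1]*q[4])
    R=R*r('y',q[5]);p=p+R.apply([c,0,d7]);R=R*r('z',S[2]*q[6]+y7)
    return p,R
def res(P,S):
    o=[]
    for q,p,e in D:
        pp,R=fk(q,P,S);o+=list((pp-p)*5);o+=list((R.inv()*rot(e)).as_rotvec())
    return np.array(o)
if __name__=='__main__':
    best=[]
    for S in itertools.product((1,-1),repeat=3):
        for y7 in(0,90,180,-90):
            s=least_squares(res,[.3,.4,0,0,.4,0,.1,0,y7],args=(S,),x_scale=[.1]*7+[10,10]);best.append((s.cost,S,s.x))
    best.sort(key=lambda b:b[0])
    for b in best[:3]:print(b[0],b[1],np.round(b[2],4))
    json.dump([list(best[0][2]),best[0][1]],open('kin.json','w'))
E
python3 kin.py
```

```text
0.0004179002794811813 (-1, -1, -1) [ 2.07600e-01  4.92800e-01 -6.80000e-03 -1.45000e-02  5.05100e-01
 -2.20000e-03  1.86400e-01 -2.23650e+00  8.78615e+01]
0.0004179002794811846 (-1, -1, -1) [ 2.076000e-01  4.928000e-01 -6.800000e-03 -1.450000e-02  5.051000e-01
 -2.200000e-03  1.864000e-01 -2.236500e+00 -2.721385e+02]
0.00041790027948120014 (-1, -1, -1) [ 2.07600e-01  4.92800e-01 -6.80000e-03 -1.45000e-02  5.05100e-01
 -2.20000e-03  1.86400e-01 -2.23650e+00  8.78615e+01]
```

send_rows(xyz=[[0.027,-0.016,0.018],[0.028,-0.016,0.017],[0.028,-0.016,0.016],[0.029,-0.016,0.015],[0.03,-0.016,0.014],[0.03,-0.016,0.013],[0.03,-0.016,0.012],[0.031,-0.016,0.011],[0.031,-0.016,0.01],[0.032,-0.016,0.009],[0.032,-0.016,0.008],[0.032,-0.016,0.007],[0,0,0]], rotation=[[0,-0.035,0],[0,-0.035,0],[0,-0.035,0],[0,-0.035,0],[0,-0.035,0],[0,-0.035,0],[0,-0.035,0],[0,-0.035,0],[0,-0.035,0],[0,-0.035,0],[0,-0.035,0],[0,-0.035,0],[0,0,0]], jaw=[1,1,1,1,1,1,1,1,1,1,1,1,1])

```text
time_s: 3.8
tool_pos: [0.4311, 0.2281, 0.3909]
tool_rot: [179.8, -0.1, 74.3]
force: [-0.3, 0.0, 0.1]
grip_width: 0.0871
grasp_force: 0.0
```

```bash
cat > ik.py <<'E'
from kin import *
P,S=json.load(open('kin.json'))
lo=np.array([-163.93,-17.29,-79.2,3.27,-89.18,5.43,-154.24])+2;hi=np.array([163.93,119.83,71.16,140.29,269.18,117.66,154.24])-2
def ik(p,R,q0):
    f=lambda q:np.r_[(fk(q,P,S)[0]-p)*10,(fk(q,P,S)[1].inv()*R).as_rotvec()*2,(q-q0)*2e-5]
    s=least_squares(f,np.clip(q0,lo+.1,hi-.1),bounds=(lo,hi),x_scale=20);return s.x,np.linalg.norm(fk(s.x,P,S)[0]-p),np.degrees((fk(s.x,P,S)[1].inv()*R).magnitude())
tub=np.array([.4455,-.1895])
def pour(psi,tilt,z,back,side,flip):
    Rt=Ro.from_euler('z',psi,degrees=True)*Ro.from_euler('y',-tilt,degrees=True)
    f=-np.array([np.cos(np.radians(psi)),np.sin(np.radians(psi))])
    lip=np.r_[tub-back*f,z];return tray2tcp(lip-Rt.apply([-.095,0,.012]),psi,tilt,side,flip)
E
python3 - <<'E'
from h import *
log()
E
python3 - <<'E'
from ik import *
r_=res(P,S).reshape(-1,6);print(np.round(r_,3)[:, :3]/5)
q0=np.array(D[1][0])
for flip in(0,1):
  for psi in(-124,-101,-79,-60,-40,-20,11,60,101,150,191):
    t=pour(psi,50,.06,.03,.032,flip)
    best=min((ik(*t,q0+np.array([0,0,0,0,a,0,b])) for a in(-40,60) for b in(-100,-30,30,100)),key=lambda s:s[1]*1000+s[2]);print(flip,psi,np.round(best[0]),round(best[1],4),round(best[2],1),t[0].round(2))
E
```

```text
[[-0.0002  0.001   0.0002]
 [-0.0004  0.002   0.    ]
 [ 0.     -0.002  -0.0002]
 [ 0.0018  0.0002  0.    ]
 [ 0.0042  0.0016 -0.0004]]
0 -124 [  20.   24.  -30.   98.   46.  100. -144.] 0.0 0.0 [ 0.54 -0.11  0.31]
0 -101 [  24.   15.  -38.  110.   53.   88. -133.] 0.0 0.0 [ 0.5  -0.08  0.31]
0 -79 [  29.    2.  -42.  123.   56.   69. -119.] 0.0 0.0 [ 0.45 -0.06  0.31]
0 -60 [  28.  -12.  -35.  132.   55.   48. -103.] 0.0 0.0 [ 0.41 -0.07  0.31]
0 -40 [ -5. -15.   0. 138.  65.  40. -94.] 0.0266 4.6 [ 0.37 -0.09  0.31]
0 -20 [ 16. -15.   0. 138.  10.  14. -13.] 0.0686 6.9 [ 0.34 -0.12  0.31]
0 11 [ 48. -15.  -0. 138. -63.  53.  99.] 0.0167 3.6 [ 0.32 -0.18  0.31]
0 60 [ 64.   8. -13. 115. -43.  84. 127.] 0.0 0.0 [ 0.36 -0.28  0.31]
0 101 [ 61.  26. -24.  94. -21. 101. 139.] 0.0 0.0 [ 0.44 -0.32  0.31]
0 150 [ 56.  42. -49.  80.  12. 116. 152.] 0.0047 3.0 [ 0.54 -0.28  0.31]
0 191 [   1.   34.   15.   81.   16.  110. -152.] 0.0 0.0 [ 0.57 -0.2   0.31]
1 -124 [ 25.  25. -36.  98.  48. 102.  35.] 0.0 0.0 [ 0.54 -0.11  0.31]
1 -101 [ 27.  15. -42. 110.  54.  89.  46.] 0.0 0.0 [ 0.5  -0.08  0.31]
1 -79 [ 30.   2. -43. 123.  56.  69.  61.] 0.0 0.0 [ 0.45 -0.06  0.31]
1 -60 [ 29. -12. -37. 132.  54.  48.  78.] 0.0 0.0 [ 0.41 -0.07  0.31]
1 -40 [ -5. -15.   0. 138.  65.  40.  86.] 0.0266 4.6 [ 0.37 -0.09  0.31]
1 -20 [ 13. -15.   1. 138.  23.  15. 152.] 0.0685 7.2 [ 0.34 -0.12  0.31]
1 11 [ 48. -15.  -0. 138. -63.  53. -81.] 0.0167 3.6 [ 0.32 -0.18  0.31]
1 60 [ 62.   8. -10. 115. -43.  84. -53.] 0.0 0.0 [ 0.36 -0.28  0.31]
1 101 [ 54.  25. -16.  94. -23. 102. -38.] 0.0 0.0 [ 0.44 -0.32  0.31]
1 150 [ 30.  34.  -7.  79.  -0. 116.  -7.] 0.0018 1.2 [ 0.54 -0.28  0.31]
1 191 [ 20.  34. -13.  81.  24. 114.  17.] 0.0 0.0 [ 0.57 -0.2   0.31]
```

```bash
python3 kin.py
python3 - <<'E'
from ik import *
np.set_printoptions(precision=3,suppress=True)
print(D[-1][0])
for flip in(0,1):
  q=np.array(D[-1][0])
  if flip: q[6]+=180 if q[6]<0 else -180
  for n,t in dict(grasp=tray2tcp([.428,.19,0],-16.4,0,.032,flip),lift=tray2tcp([.428,.19,.13],-16.4,0,.032,flip),pre=tray2tcp([.46,-.15,.13],-79,0,.032,flip),pour0=pour(-79,10,.09,.03,.032,flip),pour=pour(-79,50,.06,.03,.032,flip),pour5=pour(-79,55,.06,.03,.032,flip),prehook=tray2tcp([.59,.17,.165],3.3,0,.032,flip),hook=tray2tcp([.662,.1745,.136],3.3,0,.032,flip)).items():
    s=ik(*t,q);q=s[0];print(flip,n,q.round(0),s[1],s[2],t[0])
E
```

```text
0.000500307246617204 (-1, -1, -1) [ 2.14300e-01  5.01400e-01 -8.00000e-03  0.00000e+00  5.06400e-01
 -2.80000e-03  1.87100e-01 -2.26810e+00  8.78114e+01]
0.0005003072466172047 (-1, -1, -1) [ 2.143000e-01  5.014000e-01 -8.000000e-03  0.000000e+00  5.064000e-01
 -2.800000e-03  1.871000e-01 -2.268100e+00 -2.721886e+02]
0.0005003072466172137 (-1, -1, -1) [ 2.14300e-01  5.01400e-01 -8.00000e-03  0.00000e+00  5.06400e-01
 -2.80000e-03  1.87100e-01 -2.26810e+00  8.78114e+01]
[26.782611737989804, 1.358514346021, -57.757129209017, 105.06258030934438, 1.3090495183609456, 74.03951613270365, -47.03958646935645]
0 grasp [ 23.   9. -56. 112.   9.  63. -53.] 1.928244759733062e-08 5.172454535798496e-06 [0.437 0.221 0.29 ]
0 lift [ 25.   0. -54. 102.   0.  78. -45.] 2.1137178996116562e-08 5.5165079426470856e-06 [0.437 0.221 0.42 ]
0 pre [ 46.   3. -33. 100.   2.  78. -66.] 4.4688180269743805e-09 7.335911565920064e-06 [ 0.491 -0.144  0.42 ]
0 pour0 [ 49.   7. -29. 101.  13.  68. -63.] 7.1590232031451886e-09 4.150670742787204e-06 [ 0.491 -0.257  0.381]
0 pour [  30.    3.  -43.  122.   57.   70. -120.]
[... 589 characters left out ...]
082670073448e-06 [0.437 0.221 0.42 ]
1 pre [ 46.   3. -33. 100.   2.  78. 114.] 4.462077828074225e-09 7.335382497151097e-06 [ 0.491 -0.144  0.42 ]
1 pour0 [ 49.   7. -29. 101.  13.  68. 117.] 7.16092465525377e-09 4.150530106511631e-06 [ 0.491 -0.257  0.381]
1 pour [ 30.   3. -43. 122.  57.  70.  60.] 6.361711647830293e-08 3.995721384756757e-05 [ 0.454 -0.063  0.312]
1 pour5 [ 26.   6. -45. 123.  62.  75.  52.] 1.1788526680578633e-08 6.397400617453676e-06 [ 0.45  -0.042  0.298]
1 prehook [ 30.  31. -77.  82.  31.  90. 138.] 4.695487010933352e-08 3.375894350026052e-05 [0.588 0.202 0.456]
1 hook [ 22.  39. -71.  75.  36.  91. 139.] 1.563423757856719e-08 4.362617606490717e-06 [0.66  0.206 0.427]
```

Run:
```python
from h import *
t=tray2tcp([.428,.189,0],-16.4,0,.032);print(t[0]);rows(t[0],t[1],8)
```

```text
[0.43703493 0.21969805 0.2905    ]
n 8 w [0.0004, -0.0001, 0.0015]
[[-0.0008, 0.001, 0.0126], [-0.0008, 0.001, 0.0126], [-0.0008, 0.001, 0.0126], [-0.0008, 0.001, 0.0126], [-0.0008, 0.001, 0.0126], [-0.0008, 0.001, 0.0126], [-0.0008, 0.001, 0.0126], [-0.0008, 0.001, 0.0126]]
```

send_rows(xyz=[[-0.001,0.001,0.013],[-0.001,0.001,0.013],[-0.001,0.001,0.013],[-0.001,0.001,0.013],[-0.001,0.001,0.013],[-0.001,0.001,0.013],[0,0.001,0.013],[0,0.001,0.01],[0,0,0]], rotation=[[0,0,0.002],[0,0,0.002],[0,0,0.002],[0,0,0.002],[0,0,0.002],[0,0,0.002],[0,0,0],[0,0,0],[0,0,0]], jaw=[1,1,1,1,1,1,1,1,1])

```text
time_s: 4.7
tool_pos: [0.4392, 0.2135, 0.2882]
tool_rot: [-179.9, 0.1, 72.9]
force: [-0.6, 0.7, -0.1]
grip_width: 0.0871
grasp_force: 0.0
```

Run:
```python
from h import *
log()
import cv2
ims=[]
for C,n,(p) in((TOP,'top',0),(SC,'scene',0)):
    a=env.read_camera(n)['image'];u,v=proj(C,[.432,.2,.12]);u=int(u);v=int(v)
    ims.append(cv2.resize(a[max(v-70,0):v+70,u-70:u+70],(400,400),interpolation=cv2.INTER_CUBIC));print(u,v)
cv2.imwrite('pics/g1.png',cv2.hconcat(ims))
```

```text
242 279
331 184
```

View pics/g1.png

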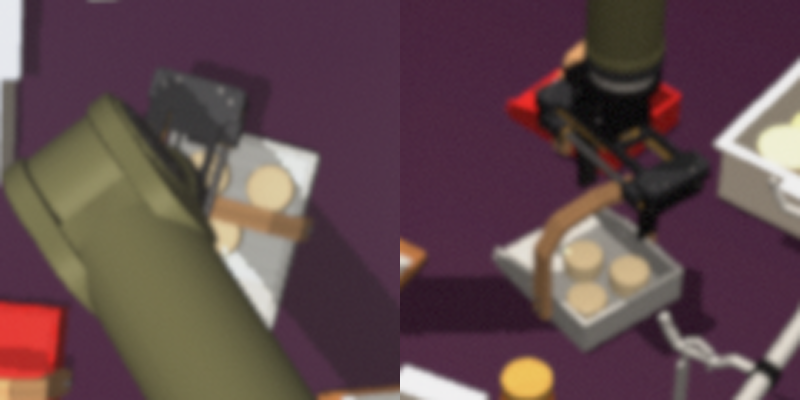

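The two views show the jaws straddling the hoop beyond its middle, clear of the cheeses, about 6 mm short of the intended 32 mm offset.

send_rows(xyz=[[0.003,-0.002,-0.001],[0.003,-0.002,-0.001],[0,0,0],[0,0,0],[0,0,0],[0,0,0],[0,0,0],[0,0,0],[0,0,0],[0,0,0],[0,0,0],[0,0,0]], rotation=[[0,0,0],[0,0,0],[0,0,0],[0,0,0],[0,0,0],[0,0,0],[0,0,0],[0,0,0],[0,0,0],[0,0,0],[0,0,0],[0,0,0]], jaw=[1,1,0.7,0.5,0.4,0.3,0.2,0.1,0,0,0,0], newtons=60)

```text
time_s: 6.0
tool_pos: [0.4377, 0.2208, 0.2918]
tool_rot: [180.0, -0.0, 72.9]
force: [0.4, 0.4, -0.6]
grip_width: 0.0194
grasp_force: 60.0
```

send_rows(xyz=[[0,0,-0.001],[0,0,-0.002],[0,0,-0.003],[0,0,-0.005],[0,0,-0.008],[0,0,-0.01],[0,0,-0.012],[0,0,-0.015],[0,0,-0.015],[0,0,-0.015],[0,0,-0.015],[0,0,-0.012],[0,0,-0.007],[0,0,-0.003],[0,0,0],[0,0,0]], rotation=[[0,0,0],[0,0,0],[0,0,0],[0,0,0],[0,0,0],[0,0,0],[0,0,0],[0,0,0],[0,0,0],[0,0,0],[0,0,0],[0,0,0],[0,0,0],[0,0,0],[0,0,0],[0,0,0]], jaw=[0,0,0,0,0,0,0,0,0,0,0,0,0,0,0,0])

```text
time_s: 7.6
tool_pos: [0.4373, 0.2207, 0.4141]
tool_rot: [-179.9, 0.0, 72.9]
force: [0.7, 0.3, -5.9]
grip_width: 0.0193
grasp_force: 60.0
```

Run:
```python
from h import *
o=log();print(o['qpos'].round(1),o['wrist_torque'])
import cv2
ims=[]
for C,n in((TOP,'top'),(SC,'scene')):
    a=env.read_camera(n)['image'];u,v=proj(C,[.432,.2,.2]);u=int(u);v=int(v)
    ims.append(cv2.resize(a[max(v-80,0):v+80,u-80:u+80],(400,400),interpolation=cv2.INTER_CUBIC))
cv2.imwrite('pics/g2.png',cv2.hconcat(ims))
```

```text
[ 27.7   0.7 -57.1 102.8   0.6  76.9 -46.6] [ 0.13947408 -0.11069387  0.03065855]
```

View pics/g2.png

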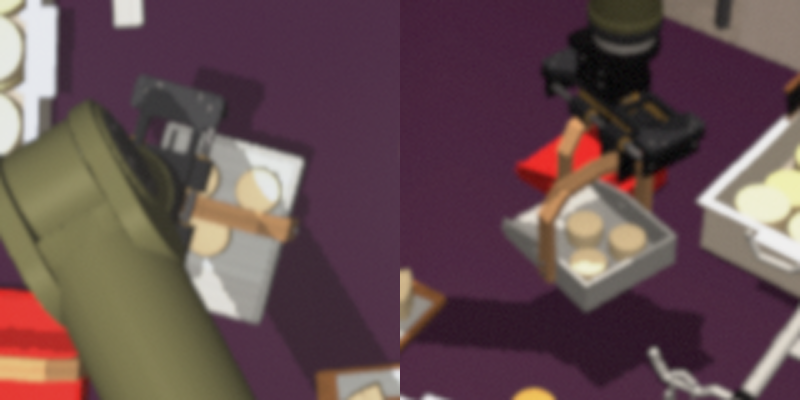

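The tray hangs level from the jaws with all three cheeses still grouped in it.

```bash
cat >> ik.py <<'E'
SD,H=.033,.128
def lippose(psi,tilt,z,back,lat=0.):
    Rt=Ro.from_euler('z',psi,degrees=True)*Ro.from_euler('y',-tilt,degrees=True)
    c,s=np.cos(np.radians(psi)),np.sin(np.radians(psi))
    lip=np.r_[tub+back*np.array([c,s])+lat*np.array([-s,c]),z];o=lip-Rt.apply([-.095,0,.012])
    return tray2tcp(o,psi,tilt,SD,0,H),o+Rt.apply([.066,-.065,0]),o+Rt.apply([.066,.065,0])
E
python3 - <<'E'
from ik import *
np.set_printoptions(precision=3,suppress=True)
print('twine',unp(TOP,(494,225),.06),unp(TOP,(500,218),.11),unp(TOP,(488,230),0))
for psi in(-79,):
  for tilt,z,b in((0,.14,.035),(10,.11,.035),(20,.08,.035),(30,.06,.035),(50,.055,.035)):
    t,a,c=lippose(psi,tilt,z,b);print(tilt,t[0],'back corners',a,c)
t,_,_=lippose(-79,0,.15,.035);rows(*t,20)
E
```

```text
twine [ 0.554 -0.425  0.06 ] [ 0.566 -0.427  0.11 ] [ 0.547 -0.425  0.   ]
0 [ 0.503 -0.311  0.419] back corners [ 0.419 -0.394  0.128] [ 0.547 -0.369  0.128]
10 [ 0.493 -0.262  0.402] back corners [ 0.419 -0.394  0.126] [ 0.547 -0.369  0.126]
20 [ 0.483 -0.211  0.375] back corners [ 0.418 -0.389  0.124] [ 0.546 -0.364  0.124]
30 [ 0.474 -0.161  0.35 ] back corners [ 0.416 -0.379  0.13 ] [ 0.544 -0.354  0.13 ]
50 [ 0.455 -0.067  0.307] back corners [ 0.41  -0.347  0.171] [ 0.537 -0.322  0.171]
n 20 w [-0.0, 0.0001, 0.054]
[[-0.0244, 0.0109, -0.0008], [-0.0238, 0.0122, -0.0008], [-0.0231, 0.0135, -0.0008], [-0.0224, 0.0147, -0.0008], [-0.0215, 0.0159, -0.0008], [-0.0206, 0.0171, -0.0008], [-0.0197, 0.0181, -0.0008], [-0.0187, 0.0192, -0.0008], [-0.0176, 0.0202, -0.0008], [-0.0165, 0.0211, -0.0008], [-0.0153, 0.0219, -0.0008], [-0.0141, 0.0227, -0.0008], [-0.0129, 0.0235, -0.0008], [-0.0116, 0.0241, -0.0008], [-0.0103, 0.0247, -0.0008], [-0.0089, 0.0252, -0.0008], [-0.0075, 0.0257, -0.0008], [-0.0061, 0.0261, -0.0008], [-0.0047, 0.0264, -0.0008], [-0.0033, 0.0266, -0.0008]]
```

```bash
cat >> h.py <<'E'
def erows(wps,n,ease=5,start=None):
    """eased rows through pose waypoints [(p,R),..] (linear in parameter between, n rows total)"""
    o=env.get_obs();W=[start or (np.array(o['tool_pos']),rot(o['tool_rot']))]+list(wps)
    v=np.minimum(1,np.minimum(np.arange(1,n+1),np.arange(n,0,-1))/(ease+1));s=np.r_[0,np.cumsum(v)/v.sum()]
    k=np.linspace(0,1,len(W));Ps=np.array([[np.interp(a,k,[w[0][i] for w in W]) for i in range(3)] for a in s]);Rs=Slerp(k,Ro.concatenate([w[1] for w in W]))(s)
    p,R=W[0]
    X,A=[],[]
    for i in range(n):
        x=np.round(R.inv().apply(Ps[i+1]-p),3);a=np.round((R.inv()*Rs[i+1]).as_rotvec(),3)
        p=p+R.apply(x);R=R*Ro.from_rotvec(a);X.append(x.tolist());A.append(a.tolist())
    for i in range(0,n,20):print(X[i:i+20]);print(A[i:i+20])
E
python3 - <<'E'
from ik import *
t,_,_=lippose(-79,0,.145,.035);erows([t],28)
E
```

```text
[[-0.004, 0.002, -0.0], [-0.007, 0.003, -0.0], [-0.01, 0.005, -0.0], [-0.014, 0.007, -0.001], [-0.017, 0.009, -0.0], [-0.02, 0.012, -0.001], [-0.019, 0.013, -0.0], [-0.019, 0.014, -0.0], [-0.018, 0.014, -0.001], [-0.018, 0.016, -0.0], [-0.017, 0.016, -0.001], [-0.015, 0.017, -0.0], [-0.015, 0.018, -0.001], [-0.015, 0.018, -0.0], [-0.013, 0.019, -0.001], [-0.013, 0.02, -0.0], [-0.011, 0.02, -0.001], [-0.011, 0.021, -0.0], [-0.009, 0.021, -0.001], [-0.009, 0.022, 0.0]]
[[-0.0, 0.0, 0.008], [-0.0, 0.0, 0.015], [-0.0, 0.0, 0.024], [-0.0, 0.0, 0.031], [-0.0, 0.0, 0.039], [-0.0, 0.0, 0.047], [-0.0, 0.0, 0.047], [-0.0, 0.0, 0.047], [-0.0, 0.0, 0.047], [-0.0, 0.0, 0.047], [-0.0, 0.0, 0.047], [-0.0, 0.001, 0.047], [-0.0, -0.0, 0.047], [-0.0, -0.0, 0.047], [-0.0, -0.0, 0.047], [-0.0, -0.0, 0.047], [-0.0, -0.0, 0.047], [-0.0, -0.0, 0.047], [-0.0, 0.0, 0.047], [-0.001, 0.0, 0.047]]
[[-0.007, 0.022, -0.0], [-0.007, 0.022, -0.001], [-0.005, 0.023, -0.0], [-0.004, 0.019, -0.001], [-0.002, 0.015, 0.0], [-0.001, 0.012, -0.0], [-0.001, 0.007, -0.0], [-0.0, 0.004, -0.0]]
[[0.0, 0.0, 0.047], [0.0, 0.0, 0.047], [0.0, 0.0, 0.047], [0.0, 0.0, 0.04], [0.0, 0.0, 0.031], [0.0, 0.0, 0.023], [0.0, 0.0, 0.016], [0.0, 0.0, 0.008]]
```

send_rows(xyz=[[-0.004,0.002,0],[-0.007,0.003,0],[-0.01,0.005,0],[-0.014,0.007,-0.001],[-0.017,0.009,0],[-0.02,0.012,-0.001],[-0.019,0.013,0],[-0.019,0.014,0],[-0.018,0.014,-0.001],[-0.018,0.016,0],[-0.017,0.016,-0.001],[-0.015,0.017,0],[-0.015,0.018,-0.001],[-0.015,0.018,0],[-0.013,0.019,-0.001],[-0.013,0.02,0],[-0.011,0.02,-0.001],[-0.011,0.021,0],[-0.009,0.021,-0.001],[-0.009,0.022,0]], rotation=[[0,0,0.008],[0,0,0.015],[0,0,0.024],[0,0,0.031],[0,0,0.039],[0,0,0.047],[0,0,0.047],[0,0,0.047],[0,0,0.047],[0,0,0.047],[0,0,0.047],[0,0,0.047],[0,0,0.047],[0,0,0.047],[0,0,0.047],[0,0,0.047],[0,0,0.047],[0,0,0.047],[0,0,0.047],[0,0,0.047]], jaw=[0,0,0,0,0,0,0,0,0,0,0,0,0,0,0,0,0,0,0,0])

```text
time_s: 9.7
tool_pos: [0.4874, -0.1858, 0.4228]
tool_rot: [180.0, -0.0, 25.6]
force: [-0.7, 0.4, -5.8]
grip_width: 0.0191
grasp_force: 60.0
```

send_rows(xyz=[[-0.007,0.022,0],[-0.007,0.022,-0.001],[-0.005,0.023,0],[-0.004,0.019,-0.001],[-0.002,0.015,0],[-0.001,0.012,0],[-0.001,0.007,0],[0,0.004,0],[0,0,0]], rotation=[[0,0,0.047],[0,0,0.047],[0,0,0.047],[0,0,0.04],[0,0,0.031],[0,0,0.023],[0,0,0.016],[0,0,0.008],[0,0,0]], jaw=[0,0,0,0,0,0,0,0,0])

```text
time_s: 10.6
tool_pos: [0.5033, -0.3102, 0.4248]
tool_rot: [-180.0, -0.0, 11.0]
force: [-0.3, -0.7, -5.5]
grip_width: 0.0195
grasp_force: 60.0
```

Run:
```python
from ik import *
o=log();print(o['qpos'].round(1),lippose(-79,0,.145,.035)[0][0])
q=o['qpos']
W=[lippose(-79,a,z,.035)[0] for a,z in((8,.12),(16,.088),(24,.065),(32,.055),(40,.055),(48,.055),(55,.055))]
for w in W:
    s=ik(*w,q);q=s[0];print(q.round(0),s[1],s[2])
erows(W,34,4)
```

```text
[ 53.   12.6 -28.   89.4   6.   79.5 -54.5] [ 0.50269887 -0.31081484  0.4245    ]
[ 51.   8. -29.  96.  11.  72. -60.] 7.84705797103615e-09 5.123517437651176e-06
[ 48.   4. -31. 104.  18.  65. -68.] 9.195339232858724e-09 6.672148622097007e-06
[ 44.   2. -33. 110.  26.  61. -79.] 1.1459885872226153e-08 8.508523456794148e-06
[ 41.   0. -36. 115.  36.  60. -92.] 1.4055868782037965e-08 9.83135810935636e-06
[  37.    0.  -40.  118.   46.   62. -104.] 1.57064876789599e-08 1.0107505776408514e-05
[  32.    3.  -43.  121.   55.   68. -117.] 1.786815319368769e-08 1.039557180031126e-05
[  27.    7.  -45.  123.   63.   75. -128.] 1.6584016198585045e-08 9.027805214837402e-06Traceback (most recent call last):
  File "<stdin>", line 7, in <module>
  File "h.py", line 33, in erows
    k=np.linspace(0,1,len(W));Ps=np.array([[np.interp(a,k,[w[0][i] for w in W]) for i in range(3)] for a in s]);Rs=Slerp(k,Ro.concatenate([w[1] for w in W]))(s)
                                                                                                                   ~~~~~~~~~~~~~~~~~~~~~~~~~~~~~~~~~~~~~~~~~~^^^
  File "scipy/spatial/transform/_rotation.pyx", line 3816, in scipy.spatial.transform._rotation.Slerp.__call__
ValueError: Interpolation times must be within the range [0.0, 1.0], both inclusive.
```

```bash
sed -i 's/v.sum()\]/v.sum()].clip(0,1)/' h.py
python3 - <<'E'
from ik import *
W=[lippose(-79,a,z,.035)[0] for a,z in((8,.12),(16,.088),(24,.065),(32,.055),(40,.055),(48,.055),(55,.055))]
erows(W,34,4)
E
```

```text
[[-0.0, -0.002, 0.001], [-0.0, -0.004, 0.001], [-0.0, -0.005, 0.002], [-0.0, -0.008, 0.002], [-0.0, -0.009, 0.003], [-0.001, -0.009, 0.003], [0.0, -0.01, 0.004], [0.0, -0.011, 0.005], [0.0, -0.011, 0.004], [0.0, -0.01, 0.004], [0.0, -0.011, 0.003], [0.0, -0.011, 0.003], [0.0, -0.011, 0.002], [0.0, -0.011, 0.002], [0.0, -0.011, 0.001], [0.0, -0.01, 0.0], [0.0, -0.01, -0.001], [0.0, -0.01, -0.001], [0.0, -0.01, -0.001], [0.0, -0.01, -0.002]]
[[-0.007, -0.0, -0.0], [-0.013, -0.0, -0.0], [-0.019, -0.0, -0.0], [-0.026, -0.0, -0.0], [-0.033, -0.0, -0.0], [-0.033, -0.0, -0.0], [-0.032, -0.0, -0.0], [-0.033, -0.0, -0.0], [-0.032, -0.0, -0.0], [-0.033, -0.0, -0.0], [-0.032, -0.0, -0.0], [-0.033, -0.0, -0.0], [-0.033, -0.0, -0.0], [-0.032, -0.0, -0.0], [-0.033, -0.0, -0.0], [-0.032, -0.0, -0.0], [-0.033, -0.0, -0.0], [-0.032, -0.0, -0.0], [-0.033, -0.0, -0.0], [-0.033, -0.0, -0.0]]
[[0.0, -0.009, -0.003], [0.0, -0.009, -0.003], [0.0, -0.009, -0.003], [0.0, -0.009, -0.003], [0.0, -0.01, -0.003], [0.0, -0.009, -0.003], [0.0, -0.009, -0.003], [0.0, -0.009, -0.003], [0.0, -0.008, -0.002], [0.0, -0.008, -0.003], [0.0, -0.006, -0.002], [0.0, -0.005, -0.002], [0.0, -0.003, -0.001], [0.0, -0.001, -0.001]]
[[-0.032, -0.0, -0.0], [-0.033, -0.0, -0.0], [-0.032, -0.0, -0.0], [-0.033, -0.0, -0.0], [-0.033, -0.0, -0.0], [-0.032, 0.0, -0.0], [-0.033, 0.0, -0.0], [-0.031, 0.0, -0.0], [-0.029, 0.0, -0.0], [-0.028, 0.0, -0.0], [-0.023, 0.0, -0.0], [-0.017, 0.0, -0.0], [-0.011, 0.0, -0.0], [-0.006, 0.0, -0.0]]
```

send_rows(xyz=[[0,-0.002,0.001],[0,-0.004,0.001],[0,-0.005,0.002],[0,-0.008,0.002],[0,-0.009,0.003],[-0.001,-0.009,0.003],[0,-0.01,0.004],[0,-0.011,0.005],[0,-0.011,0.004],[0,-0.01,0.004],[0,-0.011,0.003],[0,-0.011,0.003],[0,-0.011,0.002],[0,-0.011,0.002],[0,-0.011,0.001],[0,-0.01,0],[0,-0.01,-0.001],[0,-0.01,-0.001],[0,-0.01,-0.001],[0,-0.01,-0.002]], rotation=[[-0.007,0,0],[-0.013,0,0],[-0.019,0,0],[-0.026,0,0],[-0.033,0,0],[-0.033,0,0],[-0.032,0,0],[-0.033,0,0],[-0.032,0,0],[-0.033,0,0],[-0.032,0,0],[-0.033,0,0],[-0.033,0,0],[-0.032,0,0],[-0.033,0,0],[-0.032,0,0],[-0.033,0,0],[-0.032,0,0],[-0.033,0,0],[-0.033,0,0]], jaw=[0,0,0,0,0,0,0,0,0,0,0,0,0,0,0,0,0,0,0,0])

```text
time_s: 12.6
tool_pos: [0.4693, -0.1424, 0.3394]
tool_rot: [146.3, -0.1, 11.0]
force: [-0.5, 0.2, -4.5]
grip_width: 0.0191
grasp_force: 60.1
```

send_rows(xyz=[[0,-0.009,-0.003],[0,-0.009,-0.003],[0,-0.009,-0.003],[0,-0.009,-0.003],[0,-0.01,-0.003],[0,-0.009,-0.003],[0,-0.009,-0.003],[0,-0.009,-0.003],[0,-0.008,-0.002],[0,-0.008,-0.003],[0,-0.006,-0.002],[0,-0.005,-0.002],[0,-0.003,-0.001],[0,-0.001,-0.001],[0,0,0],[0,0,0],[0,0,0]], rotation=[[-0.032,0,0],[-0.033,0,0],[-0.032,0,0],[-0.033,0,0],[-0.033,0,0],[-0.032,0,0],[-0.033,0,0],[-0.031,0,0],[-0.029,0,0],[-0.028,0,0],[-0.023,0,0],[-0.017,0,0],[-0.011,0,0],[-0.006,0,0],[0,0,0],[0,0,0],[0,0,0]], jaw=[0,0,0,0,0,0,0,0,0,0,0,0,0,0,0,0,0])

```text
time_s: 14.3
tool_pos: [0.4509, -0.0467, 0.2938]
tool_rot: [125.0, -0.0, 11.0]
force: [0.2, -0.1, -4.5]
grip_width: 0.0191
grasp_force: 60.2
```

Run:
```python
from ik import *
o=log();print(o['qpos'].round(1),lippose(-79,55,.055,.035)[0][0],o['tool_rot'])
import cv2
ims=[]
for C,n in((TOP,'top'),(SC,'scene')):
    a=env.read_camera(n)['image'];u,v=proj(C,[.4455,-.2,.07]);u=int(u);v=int(v)
    ims.append(cv2.resize(a[max(v-80,0):v+80,u-80:u+80],(400,400),interpolation=cv2.INTER_CUBIC))
cv2.imwrite('pics/p1.png',cv2.hconcat(ims))
```

```text
[  27.9    6.7  -46.4  123.    61.7   77.  -127. ] [ 0.45128286 -0.0463024   0.29313406] [ 1.24996571e+02 -2.76703539e-02  1.09523090e+01]
```

View pics/p1.png

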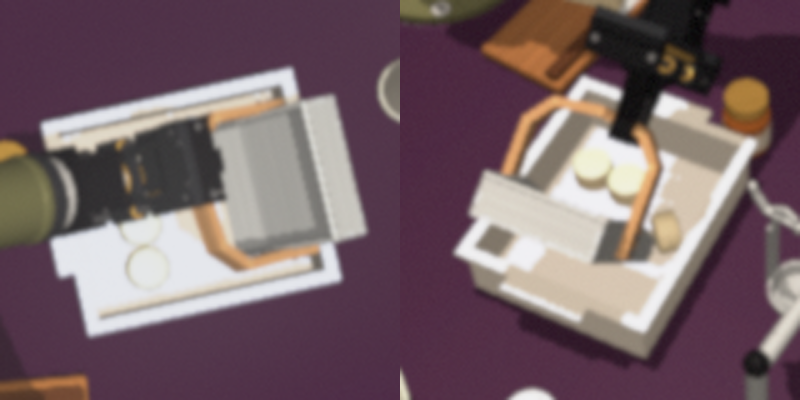

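The top view shows two cheeses lying flat at (140,222) and (148,268). The scene view shows the same two at (592,168) and (627,183), and a third leaning beside the lip at (665,230). I'll lift away and check.

Run:
```python
from ik import *
o=env.get_obs();p=np.array(o['tool_pos']);R=rot(o['tool_rot'])
A=(p+[0,0,.09],R)
erows([A],10,3)
B=lippose(-79,0,.2,.035)[0]
# tray level at B then C
C=tray2tcp([.46,-.10,.19],-50,0,SD,0,H);E=tray2tcp([.46,.17,.185],3.3,0,SD,0,H)
print(B[0],C[0],E[0])
erows([lippose(-79,30,.17,.035)[0],B],22,4,start=A)
print();erows([C,E],32,5,start=B)
```

```text
[[0.0, 0.003, -0.002], [0.0, 0.005, -0.004], [0.0, 0.008, -0.005], [0.0, 0.01, -0.007], [0.0, 0.011, -0.008], [0.0, 0.01, -0.007], [0.0, 0.011, -0.008], [0.0, 0.008, -0.005], [0.0, 0.005, -0.004], [0.0, 0.003, -0.002]]
[[0.0, 0.0, 0.0], [0.0, 0.0, 0.0], [0.0, 0.0, 0.0], [0.0, 0.0, 0.0], [0.0, 0.0, 0.0], [0.0, 0.0, 0.0], [0.0, 0.0, 0.0], [0.0, 0.0, 0.0], [0.0, 0.0, 0.0], [0.0, 0.0, 0.0]]
[ 0.50269887 -0.31081484  0.4795    ] [ 0.48527947 -0.07878801  0.4815    ] [0.45810039 0.20294528 0.4765    ]
[[0.0, 0.003, 0.001], [0.0, 0.006, 0.002], [0.0, 0.008, 0.004], [0.0, 0.012, 0.004], [0.0, 0.015, 0.004], [0.0, 0.015, 0.004], [0.0, 0.015, 0.003], [0.0, 0.015, 0.002], [0.0, 0.016, 0.001], [0.0, 0.015, 0.001], [0.001, 0.016, -0.0], [-0.0, 0.015, 0.006], [-0.0, 0.017, 0.006], [-0.0, 0.016, 0.005], [-0.0, 0.017, 0.003], [-0.0, 0.017, 0.003], [-0.0, 0.017, 0.002], [-0.0, 0.017, 0.001], [-0.0, 0.013, -0.0], [-0.0, 0.01, -0.001]]
[[0.01, 0.0, -0.0], [0.019, 0.0, -0.0], [0.029, 0.0, -0.0], [0.039, 0.0, -0.0], [0.048, 0.0, -0.0], [0.049, 0.0, -0.0], [0.048, 0.0, -0.0], [0.049, 0.0, -0.001], [0.048,
[... 1003 characters left out ...]
 -0.037], [-0.0, 0.0, -0.038], [-0.0, 0.0, -0.037], [-0.0, 0.0, -0.038], [-0.0, 0.0, -0.037], [-0.0, 0.0, -0.069], [-0.0, 0.0, -0.069], [-0.0, 0.0, -0.069], [-0.0, 0.0, -0.069]]
[[0.016, -0.013, 0.001], [0.017, -0.012, 0.0], [0.018, -0.011, 0.001], [0.018, -0.01, -0.0], [0.02, -0.009, 0.0], [0.019, -0.007, 0.001], [0.02, -0.006, 0.0], [0.017, -0.003, 0.0], [0.014, -0.002, 0.001], [0.011, -0.002, -0.0], [0.007, -0.0, -0.0], [0.003, -0.0, -0.0]]
[[-0.0, 0.0, -0.069], [-0.0, 0.0, -0.069], [-0.0, 0.0, -0.069], [-0.0, 0.0, -0.068], [-0.0, 0.0, -0.069], [-0.0, 0.0, -0.069], [-0.0, 0.0, -0.069], [-0.0, 0.0, -0.058], [-0.0, 0.0, -0.045], [-0.0, 0.0, -0.035], [-0.0, 0.0, -0.023], [-0.0, 0.0, -0.011]]
```

send_rows(xyz=[[0,0.003,-0.002],[0,0.005,-0.004],[0,0.008,-0.005],[0,0.01,-0.007],[0,0.011,-0.008],[0,0.01,-0.007],[0,0.011,-0.008],[0,0.008,-0.005],[0,0.005,-0.004],[0,0.003,-0.002],[0,0,0],[0,0,0]], rotation=[[0,0,0],[0,0,0],[0,0,0],[0,0,0],[0,0,0],[0,0,0],[0,0,0],[0,0,0],[0,0,0],[0,0,0],[0,0,0],[0,0,0]], jaw=[0,0,0,0,0,0,0,0,0,0,0,0])

```text
time_s: 15.6
tool_pos: [0.4506, -0.0463, 0.3836]
tool_rot: [125.0, 0.0, 11.0]
force: [-0.1, 0.9, -4.4]
grip_width: 0.0192
grasp_force: 60.2
```

Run:
```python
from ik import *
log()
import cv2
ims=[]
for C,n in((TOP,'top'),(SC,'scene')):
    a=env.read_camera(n)['image'];u,v=proj(C,[.4455,-.2,.09]);u=int(u);v=int(v)
    ims.append(cv2.resize(a[max(v-80,0):v+80,u-80:u+80],(400,400),interpolation=cv2.INTER_CUBIC))
cv2.imwrite('pics/p2.png',cv2.hconcat(ims))
```

```text
(no output)
```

View pics/p2.png

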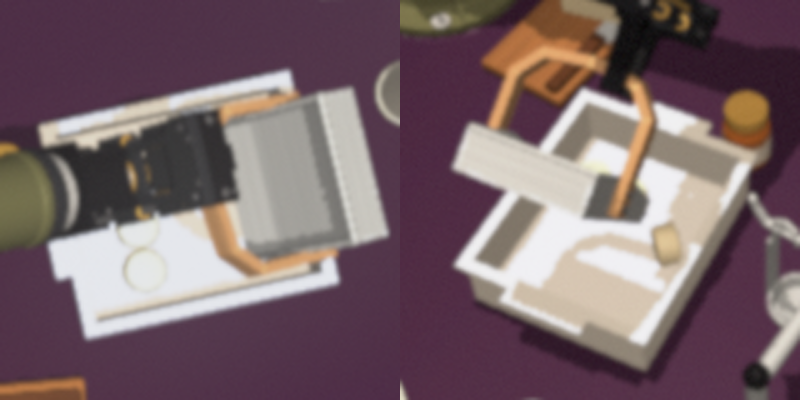

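The tray is empty. In the scene view the third cheese is inside the tub at (667,243), and the other two lie flat ahead of the lip, seen in the top view at (140,230) and (146,270).

send_rows(xyz=[[0,0.003,0.001],[0,0.006,0.002],[0,0.008,0.004],[0,0.012,0.004],[0,0.015,0.004],[0,0.015,0.004],[0,0.015,0.003],[0,0.015,0.002],[0,0.016,0.001],[0,0.015,0.001],[0.001,0.016,0],[0,0.015,0.006],[0,0.017,0.006],[0,0.016,0.005],[0,0.017,0.003],[0,0.017,0.003],[0,0.017,0.002],[0,0.017,0.001],[0,0.013,0],[0,0.01,-0.001]], rotation=[[0.01,0,0],[0.019,0,0],[0.029,0,0],[0.039,0,0],[0.048,0,0],[0.049,0,0],[0.048,0,0],[0.049,0,0],[0.048,0,0],[0.049,0,0],[0.048,0,0],[0.059,0,0],[0.058,0,0],[0.058,0,0],[0.058,0,0],[0.058,0,0],[0.059,0,0],[0.058,0,0],[0.046,0,0],[0.035,0,0]], jaw=[0,0,0,0,0,0,0,0,0,0,0,0,0,0,0,0,0,0,0,0])

```text
time_s: 17.7
tool_pos: [0.5003, -0.3022, 0.4784]
tool_rot: [178.0, 0.1, 10.9]
force: [-0.0, 0.0, -3.9]
grip_width: 0.0191
grasp_force: 60.0
```

send_rows(xyz=[[0,0.007,-0.001],[0,0.004,0],[0,-0.003,0],[0.001,-0.006,0],[0.001,-0.008,0],[0.002,-0.011,0],[0.003,-0.015,0],[0.003,-0.016,-0.001],[0.004,-0.017,0],[0.005,-0.017,0],[0.006,-0.016,0],[0.006,-0.016,0],[0.006,-0.016,0],[0.008,-0.016,0],[0.008,-0.015,-0.001],[0.008,-0.015,0],[0.009,-0.015,0],[0.01,-0.014,0]], rotation=[[0.023,0,0],[0.012,0,0],[0,0,-0.006],[0,0,-0.013],[0,0,-0.018],[0,0,-0.025],[0,0,-0.032],[0,0,-0.037],[0,0,-0.038],[0,0,-0.037],[0,0,-0.038],[0,0,-0.037],[0,0,-0.038],[0,0,-0.037],[0,0,-0.038],[0,0,-0.037],[0,0,-0.038],[0,0,-0.037]], jaw=[0,0,0,0,0,0,0,0,0,0,0,0,0,0,0,0,0,0])

```text
time_s: 19.5
tool_pos: [0.486, -0.0769, 0.4817]
tool_rot: [180.0, 0.0, 40.2]
force: [-0.1, -0.3, -4.6]
grip_width: 0.0194
grasp_force: 60.0
```

send_rows(xyz=[[0.011,-0.017,0],[0.013,-0.017,0.001],[0.015,-0.015,0],[0.015,-0.015,0],[0.016,-0.013,0.001],[0.017,-0.012,0],[0.018,-0.011,0.001],[0.018,-0.01,0],[0.02,-0.009,0],[0.019,-0.007,0.001],[0.02,-0.006,0],[0.017,-0.003,0],[0.014,-0.002,0.001],[0.011,-0.002,0],[0.007,0,0],[0.003,0,0],[0,0,0]], rotation=[[0,0,-0.069],[0,0,-0.069],[0,0,-0.069],[0,0,-0.069],[0,0,-0.069],[0,0,-0.069],[0,0,-0.069],[0,0,-0.068],[0,0,-0.069],[0,0,-0.069],[0,0,-0.069],[0,0,-0.058],[0,0,-0.045],[0,0,-0.035],[0,0,-0.023],[0,0,-0.011],[0,0,0]], jaw=[0,0,0,0,0,0,0,0,0,0,0,0,0,0,0,0,0])

```text
time_s: 21.2
tool_pos: [0.4591, 0.2029, 0.4766]
tool_rot: [-180.0, 0.0, 93.3]
force: [-0.6, 0.1, -3.4]
grip_width: 0.0192
grasp_force: 60.0
```

Run:
```python
from ik import *
import cv2
o=log();print(o['qpos'].round(1),o['tool_rot'],o['force'],o['wrist_torque'])
# hook: prong line y at given x ; predicted hoop centre now
R=rot(o['tool_rot']);g=np.array(o['tool_pos'])+G*R.as_matrix()[:,2]
m=g+R.apply([-SD,0,0]);print('grasp',g,'hoop mid',m)
ims=[]
for C,n,X in((TOP,'top',[.56,.17,.25]),(SC,'scene',[.56,.17,.25])):
    a=env.read_camera(n)['image'];u,v=proj(C,X);u=int(u);v=int(v);print(u-75,v-75)
    ims.append(cv2.resize(a[max(v-75,0):v+75,u-75:u+75],(400,400),interpolation=cv2.INTER_CUBIC))
cv2.imwrite('pics/h1.png',cv2.hconcat(ims))
for n,X in dict(hoopmid=m+[0,0,.005],tip=[.6287,.1726,.286],seat=[.6616,.1745,.262],oth=m+R.apply([-.048,0,0])).items():print(n,proj(TOP,X),proj(SC,X))
```

```text
[ 21.4   0.5 -48.   95.7   0.4  84.  -23.4] [-1.79985174e+02  6.58129199e-03  9.32711623e+01] [-0.6485986   0.12993477 -3.36847795] [ 0.13176732 -0.11754439  0.00343368]
grasp [0.4590976  0.20288422 0.31309456] hoop mid [0.46098063 0.16993799 0.31309835]
171 145
291 100
hoopmid (np.float64(242.5090106306273), np.float64(263.83873124561825)) (np.float64(336.5114525179283), np.float64(141.17386229582243))
tip (np.float64(242.4244502853004), np.float64(186.59160681563515)) (np.float64(391.38804426379005), np.float64(175.8204814078671))
seat (np.float64(243.00361799505473), np.float64(173.61483618710272)) (np.float64(401.90137160901435), np.float64(187.5704768641276))
oth (np.float64(265.76129511517803), np.float64(262.05284048409374)) (np.float64(326.7613441390912), np.float64(152.87291943495256))
```

View pics/h1.png

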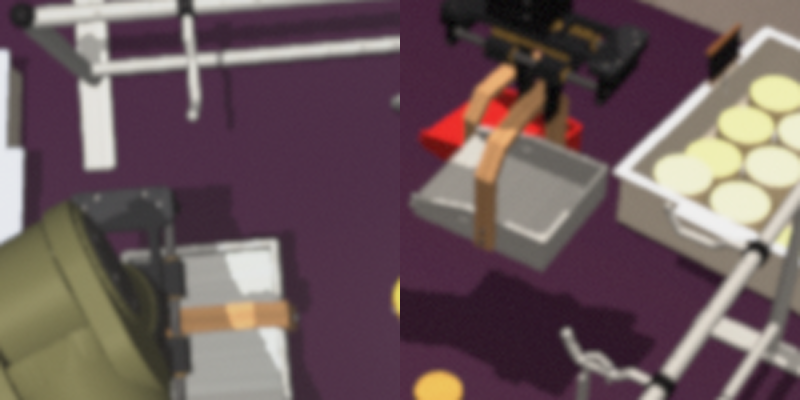

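The top half shows the empty tray under the jaws, with its back wall from (123,250) to (277,240), the hoop strap out to (297,317) and the free hook's tip at (193,114). In the scene half the tray is empty and level, with nothing in its way.

Run:
```python
from ik import *
o=env.get_obs();R=rot(o['tool_rot']);g=np.array(o['tool_pos'])+G*R.as_matrix()[:,2]
T=lambda x,y,z:g+Ro.from_euler('z',o['tool_rot'][2]-90,degrees=True).apply([x,y-SD,z-H])
c=lambda X:np.round((np.array(proj(TOP,X))-[171,145])*400/150)
d=lambda X:np.round((np.array(proj(SC,X))-[291,100])*400/150+[400,0])
for n,X in dict(bl=(.066,.065,.04),br=(.066,-.065,.04),rleg=(0,-.075,.11),rbend=(0,-.048,.129),mid=(0,0,.136),fr=(-.095,-.065,.015)).items():print(n,c(T(*X)),d(T(*X)))
for n,X in dict(tip=[.6287,.1726,.286],collar=[.7225,.178,.278]).items():print(n,c(X),d(X))
t=tray2tcp([.575,.1695,.172],3.3,0,SD,0,H);t2=tray2tcp([.662,.1745,.172],3.3,0,SD,0,H);erows([t],12,3);erows([t2],9,2,start=t)
```

```text
bl [126. 249.] [605. 169.]
br [280. 237.] [541. 244.]
rleg [290. 310.] [480. 171.]
rbend [254. 312.] [495. 141.]
mid [191. 317.] [521. 108.]
fr [297. 427.] [406. 201.]
tip [190. 111.] [668. 202.]
collar [184.  -1.] [757. 246.]
[[-0.0, 0.003, 0.0], [-0.001, 0.006, 0.001], [-0.0, 0.01, 0.001], [-0.001, 0.013, 0.002], [-0.0, 0.012, 0.001], [-0.001, 0.013, 0.002], [-0.001, 0.012, 0.001], [-0.0, 0.013, 0.001], [-0.001, 0.013, 0.002], [-0.001, 0.009, 0.001], [-0.0, 0.006, 0.001], [-0.0, 0.004, 0.0]]
[[-0.0, 0.0, -0.0], [-0.0, 0.0, -0.0], [-0.0, 0.0, -0.0], [-0.0, 0.0, -0.001], [-0.0, 0.0, 0.0], [-0.0, 0.0, -0.0], [-0.0, 0.0, -0.0], [-0.0, 0.0, -0.0], [-0.0, 0.001, -0.001], [-0.0, -0.0, 0.0], [-0.0, -0.0, 0.0], [-0.0, -0.0, -0.0]]
[[-0.0, 0.004, 0.0], [-0.0, 0.008, 0.0], [-0.0, 0.013, 0.0], [-0.0, 0.012, 0.0], [-0.0, 0.013, 0.0], [-0.0, 0.012, 0.0], [-0.0, 0.013, 0.0], [-0.0, 0.008, 0.0], [-0.0, 0.004, 0.0]]
[[0.0, 0.0, 0.0], [0.0, 0.0, 0.0], [0.0, 0.0, 0.0], [0.0, 0.0, 0.0], [0.0, 0.0, 0.0], [0.0, 0.0, 0.0], [0.0, 0.0, 0.0], [0.0, 0.0, 0.0], [0.0, 0.0, 0.0]]
```

send_rows(xyz=[[0,0.003,0],[-0.001,0.006,0.001],[-0.001,0.01,0.001],[-0.001,0.013,0.002],[-0.001,0.012,0.001],[-0.001,0.013,0.001],[-0.001,0.012,0.001],[0,0.013,0.001],[-0.001,0.013,0.002],[-0.001,0.009,0.001],[0,0.006,0.001],[0,0.004,0],[0,0,0]], rotation=[[0,0,0],[0,0,0],[0,0,0],[0,0,0],[0,0,0],[0,0,0],[0,0,0],[0,0,0],[0,0,0],[0,0,0],[0,0,0],[0,0,0],[0,0,0]], jaw=[0,0,0,0,0,0,0,0,0,0,0,0,0])

```text
time_s: 22.6
tool_pos: [0.5736, 0.2015, 0.4645]
tool_rot: [-180.0, -0.0, 93.3]
force: [-0.7, 0.7, -4.7]
grip_width: 0.0191
grasp_force: 60.0
```

send_rows(xyz=[[0,0.004,0],[0,0.008,0],[0,0.012,0],[0,0.012,0],[0,0.012,0],[0,0.012,0],[0,0.012,0],[0,0.008,0],[0,0.004,0],[0,0,0],[0,0,0]], rotation=[[0,0,0],[0,0,0],[0,0,0],[0,0,0],[0,0,0],[0,0,0],[0,0,0],[0,0,0],[0,0,0],[0,0,0],[0,0,0]], jaw=[0,0,0,0,0,0,0,0,0,0,0])

```text
time_s: 23.7
tool_pos: [0.6568, 0.2065, 0.4647]
tool_rot: [-180.0, 0.0, 93.3]
force: [-0.2, 0.5, -4.0]
grip_width: 0.0195
grasp_force: 60.0
```

Run:
```python
from ik import *
o=log();print(o['qpos'].round(1),o['tool_rot'])
R=rot(o['tool_rot']);g=np.array(o['tool_pos'])+G*R.as_matrix()[:,2];print('hoop mid',g+R.apply([-SD,0,0]),'want .6616 .1745(-.002) ; underside',g[2]-H+.126)
```

```text
[  9.7  28.  -44.3  70.1  19.1  89.1 -28.2] [-1.79977197e+02  4.20186470e-03  9.32892339e+01]
hoop mid [0.65862536 0.17355381 0.30122022] want .6616 .1745(-.002) ; underside 0.2992178028996662
```

send_rows(xyz=[[-0.001,0.001,0.002],[-0.001,0.001,0.004],[0,0.001,0.005],[0,0,0.005],[0,0,0.005],[0,0,0.005],[0,0,0.004],[0,0,0.002],[0,0,0.001],[0,0,0]], rotation=[[0,0,0],[0,0,0],[0,0,0],[0,0,0],[0,0,0],[0,0,0],[0,0,0],[0,0,0],[0,0,0],[0,0,0]], jaw=[0,0,0,0,0,0,0,0,0,0])

```text
time_s: 24.7
tool_pos: [0.6602, 0.2045, 0.4317]
tool_rot: [180.0, 0.0, 93.3]
force: [-0.3, -0.2, -4.3]
grip_width: 0.0191
grasp_force: 60.0
```

send_rows(xyz=[[0,0,0.001],[0,0,0.001],[0,0,0]], rotation=[[0,0,0],[0,0,0],[0,0,0]], jaw=[0,0,0])

```text
time_s: 25.0
tool_pos: [0.6602, 0.2044, 0.4296]
tool_rot: [-180.0, 0.0, 93.3]
force: [0.2, -0.0, -4.1]
grip_width: 0.0191
grasp_force: 60.0
```

send_rows(xyz=[[0,0,0.001],[0,0,0.001],[0,0,0]], rotation=[[0,0,0],[0,0,0],[0,0,0]], jaw=[0,0,0])

```text
time_s: 25.3
tool_pos: [0.6602, 0.2045, 0.4282]
tool_rot: [180.0, 0.0, 93.3]
force: [-1.2, -1.0, -2.5]
grip_width: 0.0192
grasp_force: 60.0
```

send_rows(xyz=[[0,0,0.001],[0,0,0]], rotation=[[0,0,0],[0,0,0]], jaw=[0,0])

```text
time_s: 25.5
tool_pos: [0.6602, 0.2045, 0.4278]
tool_rot: [179.9, 0.0, 93.3]
force: [-2.7, -0.7, 1.4]
grip_width: 0.019
grasp_force: 60.0
```

Run:
```python
from ik import *
import cv2
log();o=env.get_obs();print(o['force'],o['wrist_torque'],o['tool_pos'])
ims=[]
for C,n,X in((TOP,'top',[.64,.17,.22]),(SC,'scene',[.64,.17,.22])):
    a=env.read_camera(n)['image'];u,v=proj(C,X);u=int(u);v=int(v);print(u,v)
    ims.append(cv2.resize(a[max(v-60,0):v+60,u-60:u+60],(400,400),interpolation=cv2.INTER_CUBIC))
cv2.imwrite('pics/h2.png',cv2.hconcat(ims))
```

```text
[-2.73711206 -0.67129287  1.40343895] [-0.19239116  0.25221173 -0.04508732] [0.66017602 0.20451041 0.42780952]
247 186
391 196
```

View pics/h2.png

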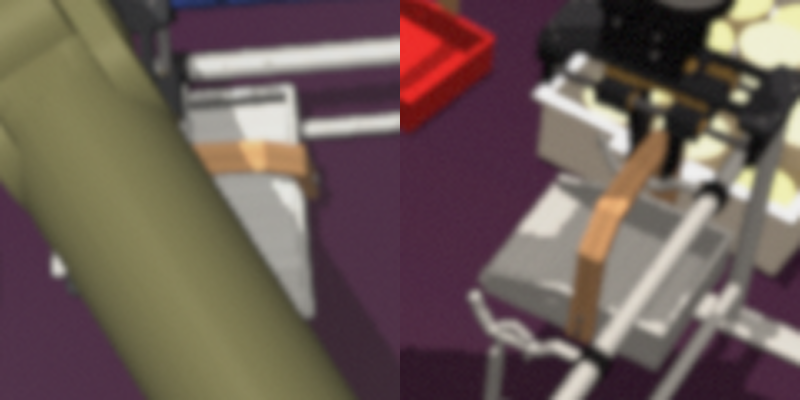

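The scene half shows the hoop passing over the prong beside the rail with the tray roughly level. The force is now off the arm, but with a 2.7 N sideways push away from the rail. I'll shift 4 mm back from the rail before releasing.

send_rows(xyz=[[0,0,-0.001],[0,-0.002,-0.001],[0,-0.002,0],[0,0,0.001],[0,0,0]], rotation=[[0,0,0],[0,0,0],[0,0,0],[0,0,0],[0,0,0]], jaw=[0,0,0,0,0])

```text
time_s: 26.1
tool_pos: [0.6561, 0.2042, 0.4279]
tool_rot: [180.0, 0.0, 93.3]
force: [-0.4, 0.0, 0.2]
grip_width: 0.019
grasp_force: 60.0
```

send_rows(xyz=[[0,0,0.001],[0,0,0]], rotation=[[0,0,0],[0,0,0]], jaw=[0,0])

```text
time_s: 26.3
tool_pos: [0.6561, 0.2042, 0.4276]
tool_rot: [180.0, 0.0, 93.3]
force: [-1.5, -1.0, 4.3]
grip_width: 0.0192
grasp_force: 60.0
```

send_rows(xyz=[[0,0,-0.001],[0,0,0],[0,0,0],[0,0,0],[0,0,0],[0,0,0],[0,0,0],[0,0,0],[0,0,0],[0,0,0],[0,0,0],[0,0,0]], rotation=[[0,0,0],[0,0,0],[0,0,0],[0,0,0],[0,0,0],[0,0,0],[0,0,0],[0,0,0],[0,0,0],[0,0,0],[0,0,0],[0,0,0]], jaw=[0,0.23,0.24,0.25,0.26,0.28,0.3,0.32,0.36,0.4,0.42,0.42], newtons=20)

```text
time_s: 27.5
tool_pos: [0.6562, 0.2042, 0.4277]
tool_rot: [-180.0, 0.0, 93.3]
force: [-0.2, 0.7, -0.3]
grip_width: 0.0361
grasp_force: 0.0
```

send_rows(xyz=[[0,0,0],[0,0,-0.002],[0,0,-0.004],[0,0,-0.006],[0,0,-0.01],[0,0,-0.015],[0,0,-0.02],[0,0,-0.02],[0,0,-0.02],[0,0,-0.015],[0,0,-0.01],[0,0,0]], rotation=[[0,0,0],[0,0,0],[0,0,0],[0,0,0],[0,0,0],[0,0,0],[0,0,0],[0,0,0],[0,0,0],[0,0,0],[0,0,0],[0,0,0]], jaw=[0.42,0.42,0.42,0.42,0.42,0.42,0.42,0.42,0.42,0.42,0.42,0.42])

```text
time_s: 28.7
tool_pos: [0.6561, 0.2046, 0.5521]
tool_rot: [179.8, -0.1, 93.3]
force: [0.1, 0.1, -0.6]
grip_width: 0.0367
grasp_force: 0.0
```

send_rows(xyz=[[0,-0.01,0],[0,-0.02,0],[0,-0.03,0],[0,-0.03,0],[0,-0.03,0],[0,-0.03,0],[0,-0.03,0],[0,-0.02,0],[0,-0.01,0],[0,0,0],[0,0,0],[0,0,0],[0,0,0],[0,0,0],[0,0,0],[0,0,0],[0,0,0],[0,0,0],[0,0,0],[0,0,0]], rotation=[[0,0,0],[0,0,0],[0,0,0],[0,0,0],[0,0,0],[0,0,0],[0,0,0],[0,0,0],[0,0,0],[0,0,0],[0,0,0],[0,0,0],[0,0,0],[0,0,0],[0,0,0],[0,0,0],[0,0,0],[0,0,0],[0,0,0],[0,0,0]], jaw=[0.42,0.42,0.42,0.42,0.42,0.42,0.42,0.42,0.42,0.42,0.42,0.42,0.42,0.42,0.42,0.42,0.42,0.42,0.42,0.42])

```text
time_s: 30.7
tool_pos: [0.4465, 0.1923, 0.5497]
tool_rot: [180.0, 0.0, 93.3]
force: [-0.6, 0.3, 0.3]
grip_width: 0.0366
grasp_force: 0.0
```

Run:
```python
from ik import *
import cv2
a=env.read_camera('scene')['image'];
for k in range(8):b=env.read_camera('scene')['image']
print(cv2.absdiff(a,b)[100:260,300:480].mean(),np.percentile(cv2.absdiff(a,b)[100:260,300:480],99.5))
t=env.read_camera('top')['image']
h=cv2.hconcat([cv2.resize(t[120:320,190:480],(400,276),interpolation=cv2.INTER_CUBIC),cv2.resize(b[150:350,190:480],(400,276),interpolation=cv2.INTER_CUBIC)])
u,v=map(int,proj(SC,[.64,.17,.2]));u2,v2=map(int,proj(SC,[.4455,-.19,.03]))
z=cv2.hconcat([cv2.resize(b[v-50:v+50,u-65:u+65],(400,308),interpolation=cv2.INTER_CUBIC),cv2.resize(b[v2-50:v2+50,u2-65:u2+65],(400,308),interpolation=cv2.INTER_CUBIC)])
cv2.imwrite('pics/f.png',cv2.vconcat([h,z]))
```

```text
0.916863425925926 4.0
```

View pics/f.png

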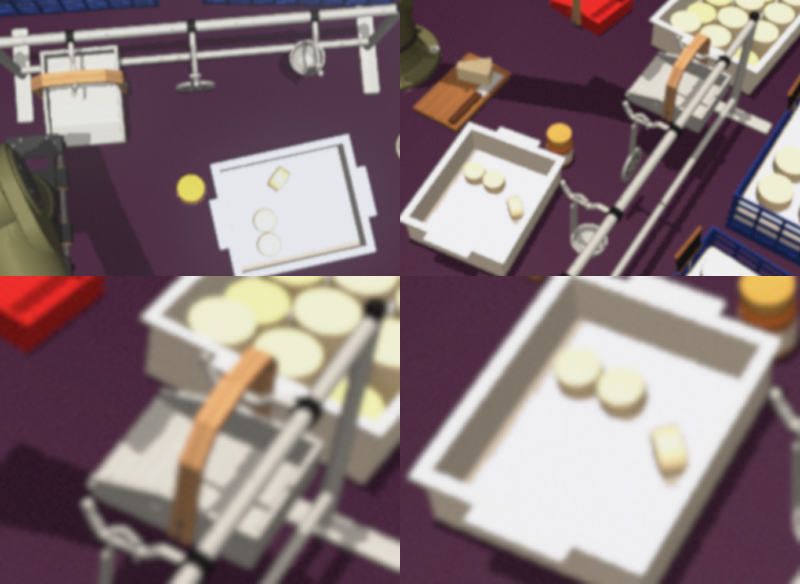

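The final views show the empty tray hanging level and still on the free hook, and all three cheeses inside the tub (top view about (265,220), (268,244) and (279,179), the last standing on its edge). The jar is unmoved and the arm is clear, so I'm handing it in.

```bash
python3 -c "
from cell import env
print(env.sign_off())"
```

```text
the job is handed in; nothing more can be done
None
```

All three cheeses are inside the tub (two lying flat, the third standing on its edge), the emptied tray hangs level and still on the free hook, I kept clear of the jar and twine cone (jar confirmed in the last picture, cone not re-checked), and I handed the job in at about 31 s.

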